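# Wedge the chart lamp into its dovetail way

## Robot

A 6-joint arm with a two-finger parallel gripper is mounted at the origin on the work surface. World frame = base frame: x ahead of the robot, y to its left, z up, the work surface at z = 0. Lengths are in m, angles in rad, forces in N, time in s.
With the tool pointing down it reaches from about 0.25 to 0.725 m from the base axis. Payload 9.7 kg.
Tool frame: the origin (TCP) lies at the centre of the arm's flange, where the gripper is bolted on; the fingertips stand 173 mm ahead of it and the grasp point (between the pads) lies 155 mm ahead of it; z points along the fingers, y is the line along which they close (so a half turn about z gives the same grasp; the last joint's range is limited). The gripper opens to 85 mm and grips with 20 to 120 N. Pads are 22 mm wide; open, the fingers measure 114 mm over their backs; the gripper's body (76 mm by 85 mm) begins 54 mm behind the grasp point. The pads swing forward as they close: fully open they stand 13 mm farther back than shut.
Start: joints at [1.125, 0.087, 0.176, 1.66, 0, 1.571], TCP at [0.237, 0.496, 0.405] pointing down, gripper open.
Joint ranges: [-3.13, 3.13], [-0.85, 1.81], [-1.15, 1.24], [-2.2, 2.28], [-1.44, 1.52], [-3.14, 3.14]. Speed limits (rad/s): [2.22, 2.22, 2.57, 3.14, 3.14, 3.14].

## Interface

Orientations are given as a unit quaternion [x, y, z, w].
In Python, from workcell import get_obs, snapshot, finish_job gives the robot as it stands.
- The arm moves only by the tool carry_out, never from a script. Its argument "series" is a list of rows, each a list of 3 entries, a list of its own where there are three numbers: the shift along the tool's x, y, z in units of 25 mm (1.0 is 25 mm), then the turn about the tool's z in units of 8 degrees (1.0 is 8 degrees), then the opening in per cent of the stroke, from 0 (shut) to 100 (fully open). A call has 1 to 12 rows; each row is the pose to reach, as a shift and turn from the pose commanded when the call began, along the tool's axes at that moment; what a row does not reach only later rows make up. A row lasts 1/10 s, in which the tool goes at most 50 mm and 8.59 degrees, less where a joint would pass 70% of its speed; a pose out of reach is approached as far as the arm can. A call with a gripper value outside its range is refused whole. The fingers move at their own pace and stop on an object; "newtons" is the grip in N (left out, the last holds). Time passes only in rows, so rows that repeat a pose let the fingers close. It gives the time, the measured TCP pose, the force, the opening and the grip force at its end, in the units of the state.
- get_obs(): the state, without advancing time (a new reading comes with each control period).
- snapshot(name): name is "side" or "top"; returns a dict with "img" (400x640x3 uint8, red, green, blue), "mtx" (3x3 intrinsics, pixels), "extrinsics" (4x4, takes a point from world to camera coordinates). Camera axes: x right, y up, looking along -z (the intrinsics and any distortion apply to the point x, -y, -z); pixel columns grow to the right and rows downward; lengths in m; the calibration is good to about 2 mm. A picture is of the moment at which its call begins. There is no depth.
- finish_job(): hands the job in; it is judged then, once.
The state is a dict: "t": time; "q": joint angles; "qvel": joint speeds; "joint_torque": joint torques, N m; "position": TCP position; "tcp_rot": TCP orientation; "wrist_force": force on the tool from outside, world axes, zero at the start; "wrist_torque": the same for the moment, N m; "opening": opening from 0.0 (shut) to 1.0 (fully open); "grasp_force": force on a finger pad.
Only numpy, scipy, OpenCV 4.12 (cv2) and the standard library are available. Lean on these libraries where they do the work, as an engineer would, in place of code of your own. Each camera call takes 0.05 s, during which the arm holds its last target. There are 200 camera calls.

## Task

The small chart lamp is standing loose on the chart table and would slide about at sea. Put its dovetailed foot, narrow end first, into the wide mouth of the metal way on the table and slide it along, flat on the way's floor, until it wedges tight between both cheeks: a firm push of about 15 N, never so hard that a cheek takes more than 28 N. Let go and leave it wedged there, without tipping the lamp or shifting the mug, the brass weight or the logbook.

Things in the scene. Friction and masses are not known exactly. Their poses are not given: they have to be found in the camera images.
- lamp_mid (a point): Chart lamp, 0.3 to 0.55 kg, upright. Point above the middle of its foot, half-way up the grey head, 47 mm over the foot's underside; x to the foot's narrow end, z up. Head: bar 26 mm wide and high, 100 mm long (x -40 to +60), gripped across its width. Foot: 90 mm long (x -45 to +45), 14 mm high, underside 49 mm wide at the rear narrowing evenly to 40 at the front; flanks lean inwards going up, 25 degrees.
- lamp_tail (a point): Middle of the lamp foot's upright rear face (the wide end), 7 mm above the underside, 45 mm behind lamp_mid; axes as lamp_mid. The head begins 5 mm further forward, so closed fingers can push this face.
- way: Fixed plate, 230 x 120 mm, 8 mm thick, its top the way's floor. Origin under its centre at table height; x along the way in the sliding direction, z up. Bare floor at x -115 to -10 mm, then a cheek on each side to x +110, 17 mm high, undercut 25 degrees, each closing in by 1 mm per 20 mm; no end stop. Smooth metal, but friction holds the foot once wedged.
- way_mouth (a point): Middle of the mouth on the floor (8 mm above the table), at way x = -10 mm; axes as the way's. Gap at the floor about 48.5 mm here, 36.5 mm at the far end, but each cheek was screwed down up to 1.2 mm in or out: the foot wedges with lamp_mid anywhere at way x 5 to 55 mm, up to 1.2 mm off centre. Feel for it, and give way sideways so that both cheeks bear, not one alone.
- mug: Dark steel mug, 76 mm wide, 85 mm high, handle at its +y. Origin under its centre. Leave alone.
- weight: Brass chart weight, round, 64 mm wide, 47 mm high with a small knob. Origin under its centre. Leave alone.
- logbook: Black logbook lying flat, 150 x 210 x 22 mm. Origin under its centre. Leave alone.
Mind the look-alikes: they are no part of the job. What is shaped like the part that bears lamp_mid but blue or brown is not meant.

How it is judged:
By the outcome, as a careful person would: the job done as asked, in the order asked, and still so for the second after the job is handed in, with the robot touching nothing.
It also fails if it takes over 64 s, if anything falls off the work surface, if the arm or the gripper's body presses on something with over 40 N, if the wrist force passes 120 N, or if a joint passes its speed limit or range.

## Working session

There is one attempt and no reset: what is moved stays moved. The work goes in short steps, Python scripts to look and compute and a tool call to move; the robot and the scene stay as the last step left them, time stands still between calls to the robot, and variables do not carry over. Pictures are saved under pics/ and viewed, at most 10 in all, crops included, and the job is handed in when it is done.

Besides the shell and the picture viewer there is one more tool, called after "Emit:" in YAML: its name, and indented under it one key for each argument. carry_out: Moves the arm, as the interface text tells. Its arguments: {"type":"object","properties":{"series":{"type":"array"},"newtons":{"type":"number"}},"required":["series"]}

```bash
mkdir -p pics
cat > h.py <<'E'
import numpy as np, cv2
from workcell import get_obs, snapshot, finish_job
def shot(name, f):
    s=snapshot(name); cv2.imwrite('pics/'+f, cv2.cvtColor(s['img'],cv2.COLOR_RGB2BGR))
    np.savez('pics/'+f+'.npz',**{k:np.array(v) for k,v in s.items()}); return s
def ld(f): return np.load('pics/'+f+'.npz',allow_pickle=True)
def proj(s,P):
    P=np.atleast_2d(P); c=(s['extrinsics']@np.c_[P,np.ones(len(P))].T)[:3]
    u=s['mtx']@np.array([c[0],-c[1],-c[2]]); return (u[:2]/u[2]).T
def back(s,uv,z):
    uv=np.atleast_2d(uv).astype(float); E=s['extrinsics'];R=E[:3,:3];t=E[:3,3]
    d=(np.linalg.inv(s['mtx'])@np.c_[uv,np.ones(len(uv))].T); d=np.array([d[0],-d[1],-d[2]])
    d=(R.T@d).T; o=-R.T@t; return o+d*((z-o[2])/d[:,2:3])
E
python3 - <<'E'
from h import *
for n in('top','side'):
    s=shot(n,n+'0.png'); print(s.keys(), s['mtx'], np.round(s['extrinsics'],3))
print(get_obs())
E
```

```text
dict_keys(['img', 'mtx', 'extrinsics']) [[405.66914712   0.         317.69752906]
 [  0.         405.66914712 199.49609538]
 [  0.           0.           1.        ]] [[-0.018 -1.     0.013  0.078]
 [ 1.    -0.018  0.018 -0.544]
 [-0.018  0.013  1.    -0.823]
 [ 0.     0.     0.     1.   ]]
dict_keys(['img', 'mtx', 'extrinsics']) [[412.18589548   0.         319.76549669]
 [  0.         412.18589548 192.34017145]
 [  0.           0.           1.        ]] [[ 0.92  -0.391 -0.017 -0.48 ]
 [ 0.259  0.577  0.775 -0.237]
 [-0.293 -0.717  0.632 -0.801]
 [ 0.     0.     0.     1.   ]]
{'t': 0.1, 'q': array([1.12500699e+00, 8.74074191e-02, 1.75207285e-01, 1.65980988e+00,
       1.98165619e-05, 1.57082793e+00]), 'qvel': array([-0.00108631, -0.00142118,  0.00287175, -0.00118135, -0.0011414 ,
        0.00067074]), 'joint_torque': array([ 4.01644838e-04, -5.21561086e+01,  4.65654516e+01,  1.60486816e-02,
       -4.82796872e-05,  3.87426564e-05]), 'position': array([0.23714104, 0.49624857, 0.40404943]), 'tcp_rot': array([ 2.21068982e-01,  9.75257985e-01, -5.89644546e-04, -1.43799094e-04]), 'wrist_force': array([-0.0456615 , -0.59771125, -0.57989087]), 'wrist_torque': array([-0.06174033, -0.03041203,  0.03977712]), 'grasp_force': 0.0, 'opening': 1.001833760433263}
```

View pics/top0.png

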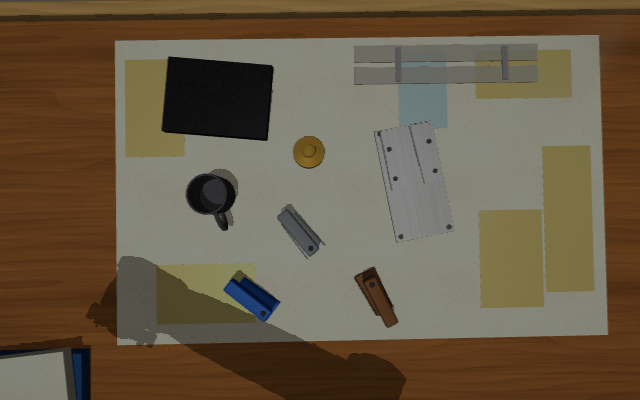

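View pics/side0.png

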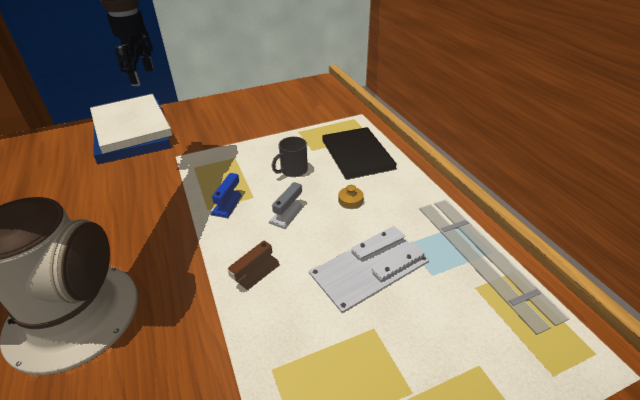

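The top view shows the grey lamp at about (299,232), with the way centred near (414,181), cheeks at its upper end and mouth facing down. The blue and brown look-alikes are at (252,298) and (376,297). I'll enlarge these areas next.

Run:
```python
from h import *
t=cv2.imread('pics/top0.png');s=cv2.imread('pics/side0.png')
def c(i,x,y,w,h,W,H): return cv2.resize(i[y:y+h,x:x+w],(W,H),interpolation=cv2.INTER_CUBIC)
a=c(t,270,200,60,60,300,300); b=c(t,365,115,100,135,400,540)
d=c(s,262,175,50,60,250,300)
o=np.zeros((600,800,3),np.uint8); o[:300,:300]=a; o[300:600,:250]=d; o[:540,350:750]=b
cv2.imwrite('pics/z1.png',o)
```

```text
(no output)
```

View pics/z1.png

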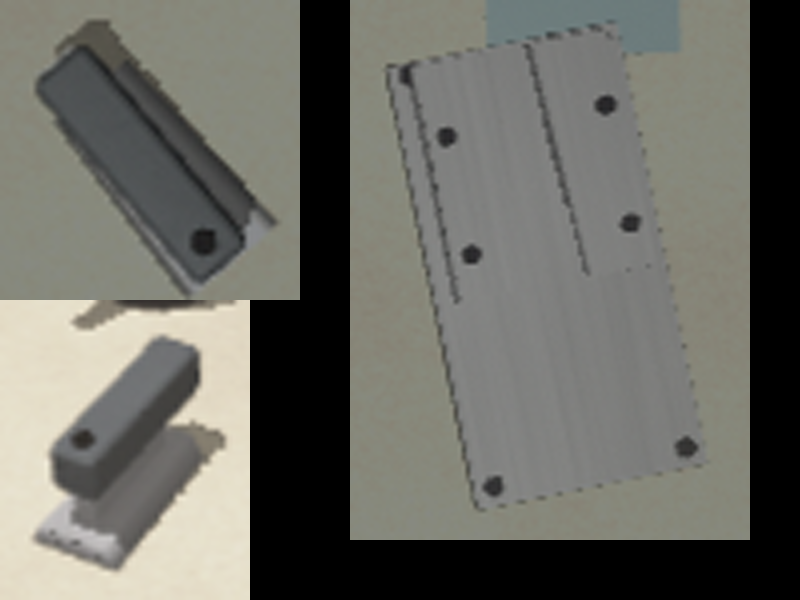

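The lamp's dot end, where the foot shows, is the rear, so the narrow end points up-left. The way's plate corners are visible too. I'll fit both poses.

```bash
cat >> h.py <<'E'
from scipy.optimize import least_squares
from scipy.spatial.transform import Rotation as Ro
def fit(views,p0):
    def pts(p,L): 
        c,s=np.cos(p[2]),np.sin(p[2]); L=np.array(L,float); return np.c_[p[0]+c*L[:,0]-s*L[:,1],p[1]+s*L[:,0]+c*L[:,1],L[:,2]]
    f=lambda p: np.concatenate([(proj(s,pts(p,L))-np.array(uv)).ravel() for s,L,uv in views])
    r=least_squares(f,p0,loss='soft_l1'); return r.x,np.round(f(r.x).reshape(-1,2),1)
E
python3 - <<'E'
from h import *
t=ld('top0.png');sd=ld('side0.png')
uv=np.array([(40,80),(85,45),(243,245),(195,280)])/5+[270,200]-.4
b=back(t,uv,.06); print(b, np.linalg.norm(np.diff(b,axis=0),axis=1))
L=[(.06,.013,.06),(.06,-.013,.06),(-.04,-.013,.06),(-.04,.013,.06)]
su=np.array([(155,38),(200,50),(100,165),(52,150)])/5+[262,175]-.4
p0=[*b.mean(0)[:2],.7]
print('lamp top',*fit([(t,L,uv)],p0)); print('side',*fit([(sd,L,su)],p0))
w=np.array([(37,65),(262,22),(355,463),(128,510)])/4+[365,115]-.4
b=back(t,w,.008);print(b,np.linalg.norm(np.diff(b,axis=0),axis=1))
W=[(.115,.06,.008),(.115,-.06,.008),(-.115,-.06,.008),(-.115,.06,.008)]
print('way top',*fit([(t,W,w)],[*b.mean(0)[:2],.2]))
ws=[(310,270),(344,311)]
print('way side',back(sd,ws,.008), 'top eq', b[[3,2]])
E
```

```text
[[0.51555317 0.14593055 0.06      ]
 [0.52852106 0.12864223 0.06      ]
 [0.45154665 0.07002327 0.06      ]
 [0.43865767 0.08847006 0.06      ]] [0.02161139 0.09675352 0.02250355]
lamp top [0.47558484 0.10242383 0.64654915] [[-1.6 -0. ]
 [ 0.2 -1.5]
 [ 1.1  0. ]
 [-0.1  1.5]]
side [0.47607162 0.09870576 0.71657743] [[ 0.1 -1.1]
 [ 0.4 -0.8]
 [-0.1  0.8]
 [-0.3  0.6]]
[[ 0.68364478 -0.04850661  0.008     ]
 [ 0.70385963 -0.16417006  0.008     ]
 [ 0.47788052 -0.20640517  0.008     ]
 [ 0.45625329 -0.0900742   0.008     ]] [0.11741667 0.22989207 0.11832426]
way top [ 0.58038876 -0.12731105  0.18157181] [[-0.5  0.5]
 [ 0.7 -0.2]
 [ 0.3 -0.1]
 [-0.5 -0.1]]
way side [[ 0.46126561 -0.09015812  0.008     ]
 [ 0.48307542 -0.20972887  0.008     ]] top eq [[ 0.45625329 -0.0900742   0.008     ]
 [ 0.47788052 -0.20640517  0.008     ]]
```

```bash
cat >> h.py <<'E'
LAMP=np.array([.476,.1015,.65]); WAY=np.array([.5805,-.127,.1815])
def wayp(x,y=0,z=0): 
    c,s=np.cos(WAY[2]),np.sin(WAY[2]); return np.array([WAY[0]+c*x-s*y,WAY[1]+s*x+c*y,z])
def plan(pos,yaw):
    # yaw: desired heading of object x; tool y along object +/-y. prints shift/turn units
    o=get_obs(); R=Ro.from_quat(o['tcp_rot']).as_matrix()
    sh=R.T@(np.array(pos)-o['position'])/.025
    ty=np.arctan2(R[1,1],R[0,1]); d=(yaw+np.pi/2-ty+np.pi/2)%np.pi-np.pi/2
    print('shift',np.round(sh,2),'turn',round(-np.degrees(d)/8,2),'t',round(o['t'],2),'pos',np.round(o['position'],4),'tilt',np.round(R[:,2],4),'q',np.round(o['q'],2))
def wstat():
    o=get_obs(); c,s=np.cos(WAY[2]),np.sin(WAY[2]); M=np.array([[c,s],[-s,c]])
    print('t',round(o['t'],2),'way xy mm',np.round(M@(o['position'][:2]-WAY[:2])*1e3,1),'z',round(o['position'][2]*1e3,1),'Fway',np.round(M@o['wrist_force'][:2],1),'Fz',np.round(o['wrist_force'][2],1),'T',np.round(o['wrist_torque'],2),'open',round(o['opening'],3),'grip',round(o['grasp_force'],1))
E
python3 - <<'E'
from h import *
plan([LAMP[0],LAMP[1],.30],LAMP[2])
E
```

```text
shift [-15.43 -10.12   4.17] turn -7.85 t 0.1 pos [0.2371 0.4962 0.404 ] tilt [-5.0e-04 -1.1e-03 -1.0e+00] q [1.13 0.09 0.18 1.66 0.   1.57]
```

Emit:
carry_out:
  series:
    - [[-1.3, -0.85, 0.35], -0.65, 100]
    - [[-2.6, -1.7, 0.7], -1.3, 100]
    - [[-3.9, -2.5, 1.05], -2, 100]
    - [[-5.2, -3.4, 1.4], -2.6, 100]
    - [[-6.5, -4.2, 1.75], -3.3, 100]
    - [[-8, -5.2, 2.1], -4, 100]
    - [[-9.5, -6.2, 2.5], -4.7, 100]
    - [[-11, -7.2, 2.9], -5.5, 100]
    - [[-12.5, -8.2, 3.3], -6.3, 100]
    - [[-14, -9.2, 3.8], -7.1, 100]
    - [[-15.43, -10.12, 4.17], -7.85, 100]
    - [[-15.43, -10.12, 4.17], -7.85, 100]

```text
t: 1.3
position: [0.4774, 0.098, 0.2985]
tcp_rot: [-0.319, 0.948, -0.0, -0.001]
wrist_force: [-0.5, 0.8, 0.1]
opening: 0.998
grasp_force: 0.0
```

Run:
```python
from h import *
s=shot('side','s1.png'); t=shot('top','t1.png')
a=cv2.resize(cv2.imread('pics/s1.png')[90:290,200:400],(400,400),interpolation=3)
b=cv2.resize(cv2.imread('pics/t1.png')[130:330,200:400],(400,400),interpolation=3)
cv2.imwrite('pics/z2.png',np.hstack([a,b]))
plan([LAMP[0],LAMP[1],.202],LAMP[2])
```

```text
shift [-0.01  0.03  3.91] turn -0.02 t 1.4 pos [0.4762 0.1008 0.2998] tilt [-1.4e-03 -1.0e-04 -1.0e+00] q [ 0.21 -0.08 -0.19  1.46  0.   -0.44]
```

View pics/z2.png

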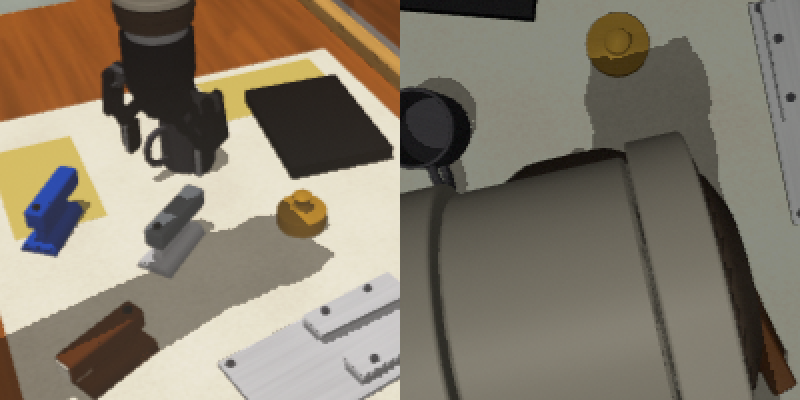

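The side view shows the open gripper centred over the lamp. I'll go down and grip.

Emit:
carry_out:
  series:
    - [[0, 0, 0.8], 0, 100]
    - [[0, 0, 1.7], 0, 100]
    - [[0, 0.03, 2.6], 0, 100]
    - [[0, 0.03, 3.4], 0, 100]
    - [[0, 0.03, 3.9], 0, 100]
    - [[0, 0.03, 3.9], 0, 60]
    - [[0, 0.03, 3.9], 0, 45]
    - [[0, 0.03, 3.9], 0, 35]
    - [[0, 0.03, 3.9], 0, 25]
    - [[0, 0.03, 3.9], 0, 15]
    - [[0, 0.03, 3.9], 0, 15]
    - [[0, 0.03, 3.9], 0, 15]
  newtons: 30

```text
t: 2.6
position: [0.476, 0.1023, 0.204]
tcp_rot: [-0.319, 0.948, 0.0, 0.001]
wrist_force: [-1.7, 0.3, 6.5]
opening: 0.298
grasp_force: 31.6
```

Run:
```python
from h import *
wstat()
shot('side','s2.png')
a=cv2.resize(cv2.imread('pics/s2.png')[130:250,220:380],(800,600),interpolation=3)
cv2.imwrite('pics/z3.png',a)
plan([LAMP[0],LAMP[1],.202],LAMP[2])
```

```text
t 2.6 way xy mm [-61.4 244.4] z 204.0 Fway [-1.6  0.6] Fz 6.5 T [0.23 0.15 0.02] open 0.298 grip 31.6
shift [ 0.02 -0.03  0.08] turn 0.0 t 2.65 pos [0.476  0.1023 0.2039] tilt [ 1.6e-03  7.0e-04 -1.0e+00] q [ 0.21 -0.05 -0.35  1.27  0.   -0.44]
```

View pics/z3.png

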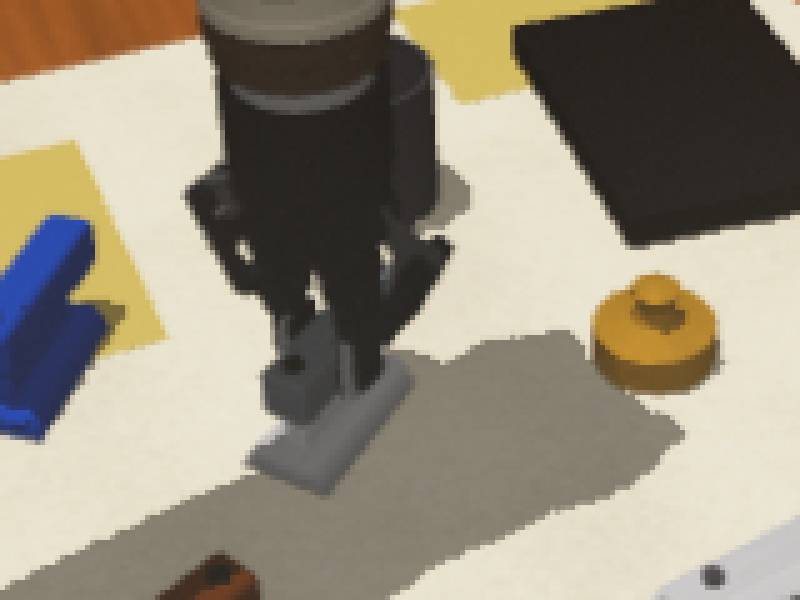

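The grey head is clamped at mid-length and the foot is still flat on the table. Lift, then plan the carry.

Emit:
carry_out:
  series:
    - [[0, 0, -0.3], 0, 15]
    - [[0, 0, -0.8], 0, 15]
    - [[0, 0, -1.4], 0, 15]
    - [[0, 0, -2], 0, 15]
    - [[0, 0, -2], 0, 15]
  newtons: 40

```text
t: 3.15
position: [0.4764, 0.1024, 0.2559]
tcp_rot: [-0.319, 0.948, -0.0, 0.002]
wrist_force: [1.0, -0.1, -4.4]
opening: 0.297
grasp_force: 40.2
```

Run:
```python
from h import *
wstat()
plan(wayp(-62,0)*0+wayp(-.062,0,.245),WAY[2])
```

```text
t 3.15 way xy mm [-61.  244.4] z 255.9 Fway [ 0.9 -0.3] Fz -4.4 T [ 0.02 -0.01  0.04] open 0.297 grip 40.2
shift [ 4.45 -8.7   0.44] turn 3.36 t 3.15 pos [0.4764 0.1024 0.2559] tilt [ 4.1e-03  8.0e-04 -1.0e+00] q [ 0.21 -0.07 -0.27  1.37 -0.   -0.44]
```

Emit:
carry_out:
  series:
    - [[0.3, -0.6, 0.1], 0.3, 15]
    - [[0.8, -1.5, 0.15], 0.6, 15]
    - [[1.3, -2.5, 0.2], 1, 15]
    - [[1.8, -3.5, 0.25], 1.4, 15]
    - [[2.3, -4.5, 0.3], 1.8, 15]
    - [[2.8, -5.5, 0.3], 2.2, 15]
    - [[3.3, -6.5, 0.3], 2.6, 15]
    - [[3.8, -7.4, 0.3], 2.9, 15]
    - [[4.2, -8.2, 0.3], 3.2, 15]
    - [[4.45, -8.7, 0.3], 3.36, 15]
    - [[4.45, -8.7, 0.3], 3.36, 15]
    - [[4.45, -8.7, 0.3], 3.36, 15]

```text
t: 4.35
position: [0.5187, -0.138, 0.2452]
tcp_rot: [-0.091, 0.996, 0.0, -0.0]
wrist_force: [-0.1, 0.6, -3.6]
opening: 0.296
grasp_force: 40.3
```

Run:
```python
from h import *
wstat()
plan(wayp(-.062,0,.212),WAY[2])
s=shot('side','s3.png');t=shot('top','t3.png')
a=cv2.resize(cv2.imread('pics/s3.png')[190:320,290:450],(650,528),interpolation=3)
cv2.imwrite('pics/z4.png',a)
```

```text
t 4.35 way xy mm [-62.8   0.4] z 245.2 Fway [-0.   0.6] Fz -3.6 T [0.05 0.04 0.02] open 0.296 grip 40.3
shift [-0.03 -0.02  1.33] turn 0.0 t 4.35 pos [ 0.5187 -0.138   0.2452] tilt [-6.e-04  5.e-04 -1.e+00] q [-0.26  0.05 -0.17  1.35  0.   -0.44]
```

View pics/z4.png

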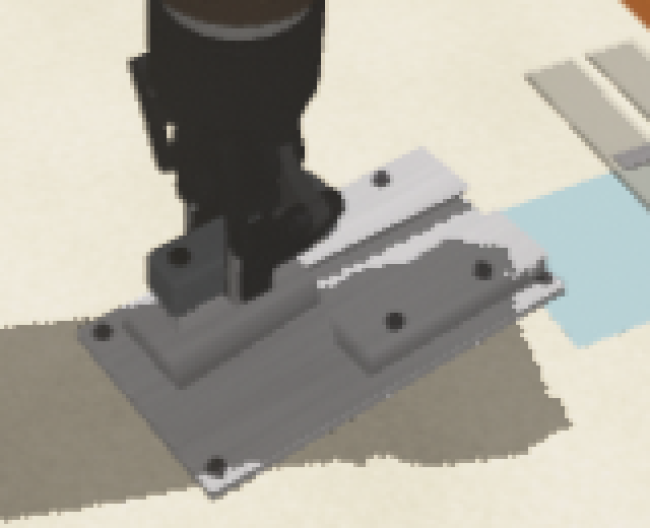

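The lamp hovers about 33 mm above the bare floor, in line with the gap between the cheeks. Lowering gently.

Emit:
carry_out:
  series:
    - [[-0.03, 0, 0.3], 0, 15]
    - [[-0.03, 0, 0.6], 0, 15]
    - [[-0.03, 0, 0.9], 0, 15]
    - [[-0.03, 0, 1.1], 0, 15]
    - [[-0.03, 0, 1.2], 0, 15]
    - [[-0.03, 0, 1.28], 0, 15]
    - [[-0.03, 0, 1.34], 0, 15]
    - [[-0.03, 0, 1.34], 0, 15]

```text
t: 5.25
position: [0.5196, -0.1382, 0.2122]
tcp_rot: [-0.09, 0.996, -0.0, 0.0]
wrist_force: [0.6, -0.5, -4.4]
opening: 0.3
grasp_force: 40.3
```

Run:
```python
from h import *
wstat()
s=shot('side','s4.png')
a=cv2.resize(cv2.imread('pics/s4.png')[210:320,300:440],(700,550),interpolation=3)
def dr(x,y,z,col):
    u=(proj(s,wayp(x,y,z))[0]-[300,210]+.4)*5; cv2.circle(a,tuple(int(v) for v in u),3,col,-1)
for x in(-.115,.115):
  for y in(-.06,.06): dr(x,y,.008,(0,0,255))
for sg in(1,-1):
    dr(-.01,sg*.02425,.008,(0,255,0)); dr(-.01,sg*.0163,.025,(255,0,0)); dr(.11,sg*.0103,.025,(255,0,0))
    dr(-.063-.045,sg*.0245,.008,(255,0,255)); dr(-.063+.045,sg*.02,.008,(255,0,255))
cv2.imwrite('pics/z5.png',a)
```

```text
t 5.25 way xy mm [-61.9   0. ] z 212.2 Fway [ 0.5 -0.6] Fz -4.4 T [0.03 0.01 0.07] open 0.3 grip 40.3
```

View pics/z5.png

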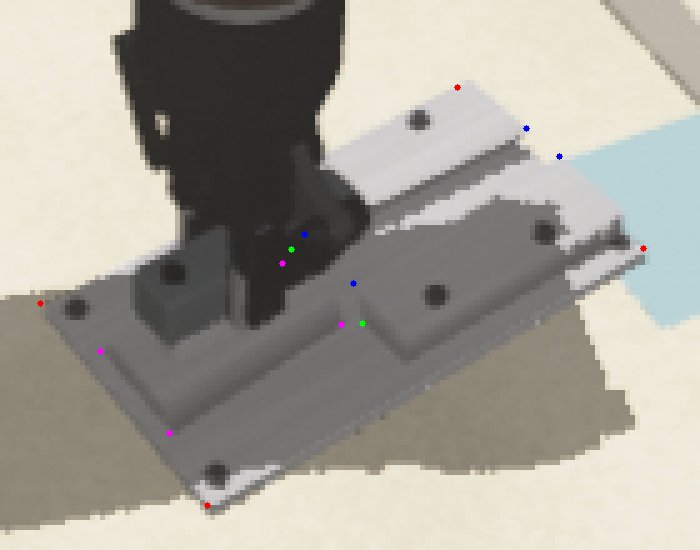

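The projected corners match the picture to within about 1 px. The foot is centred and aligned, but it still hangs, with the full weight on the wrist. I'll go down in 0.5 mm steps.

Emit:
carry_out:
  series:
    - [[0, 0, 0.02], 0, 15]
    - [[0, 0, 0.04], 0, 15]
    - [[0, 0, 0.04], 0, 15]

```text
t: 5.6
position: [0.5197, -0.1382, 0.212]
tcp_rot: [-0.09, 0.996, -0.0, 0.001]
wrist_force: [-0.9, 0.8, 5.7]
opening: 0.297
grasp_force: 41.4
```

```bash
python3 -c "
from h import *
wstat()"
```

```text
t 5.6 way xy mm [-61.8  -0. ] z 212.0 Fway [-0.7  0.9] Fz 5.7 T [ 0.06  0.43 -0.07] open 0.297 grip 41.4
```

Emit:
carry_out:
  series:
    - [[0, 0, 0.02], 0, 15]
    - [[0, 0, 0.04], 0, 15]
    - [[0, 0, 0.04], 0, 15]

```text
t: 5.9
position: [0.5199, -0.1382, 0.212]
tcp_rot: [-0.09, 0.996, -0.001, 0.001]
wrist_force: [-3.8, 1.1, 12.3]
opening: 0.301
grasp_force: 42.3
```

```bash
python3 -c "
from h import *
wstat()"
```

```text
t 5.9 way xy mm [-61.6  -0.1] z 212.0 Fway [-3.5  1.8] Fz 12.3 T [ 0.11  0.76 -0.04] open 0.301 grip 42.3
```

Emit:
carry_out:
  series:
    - [[0, 0, -0.05], 0, 15]
    - [[-0.2, 0, -0.05], 0, 15]
    - [[-0.4, 0, -0.05], 0, 15]
    - [[-0.6, 0, -0.05], 0, 15]
    - [[-0.8, 0, -0.05], 0, 15]
    - [[-1, 0, -0.05], 0, 15]
    - [[-1, 0, -0.05], 0, 15]

```text
t: 6.6
position: [0.5452, -0.1336, 0.212]
tcp_rot: [-0.091, 0.996, -0.0, 0.001]
wrist_force: [1.9, 0.7, 5.9]
opening: 0.301
grasp_force: 41.5
```

```bash
python3 -c "
from h import *
wstat()"
```

```text
t 6.6 way xy mm [-35.9  -0.1] z 212.0 Fway [2.  0.3] Fz 5.9 T [-0.08 -0.35 -0.04] open 0.301 grip 41.5
```

Emit:
carry_out:
  series:
    - [[-0.1, 0, 0], 0, 15]
    - [[-0.2, 0, 0], 0, 15]
    - [[-0.3, 0, 0], 0, 15]
    - [[-0.4, 0, 0], 0, 15]
    - [[-0.5, 0, 0], 0, 15]
    - [[-0.6, 0, 0], 0, 15]
    - [[-0.6, 0, 0], 0, 15]

```text
t: 7.3
position: [0.5596, -0.1309, 0.212]
tcp_rot: [-0.09, 0.996, -0.0, 0.001]
wrist_force: [-0.4, -0.7, 6.4]
opening: 0.296
grasp_force: 41.6
```

```bash
python3 -c "
from h import *
wstat()"
```

```text
t 7.3 way xy mm [-21.2  -0.1] z 212.0 Fway [-0.6 -0.6] Fz 6.4 T [-0.12  0.08 -0.02] open 0.296 grip 41.6
```

Foot is in the mouth with no side load. I'll take off the vertical preload, release, and come behind the foot to push the tail, so that it can centre itself.

Emit:
carry_out:
  series:
    - [[0, 0, -0.02], 0, 15]
    - [[0, 0, -0.02], 0, 40]
    - [[0, 0, -0.02], 0, 60]
    - [[0, 0, -0.02], 0, 80]
    - [[0, 0, -0.02], 0, 100]
    - [[0, 0, -0.02], 0, 100]
    - [[0, 0, -0.5], 0, 100]
    - [[0, 0, -1.2], 0, 100]
    - [[0, 0, -2], 0, 100]
    - [[0.5, 0, -2.4], 0, 60]
    - [[1.3, 0, -2.4], 0, 30]
    - [[2, 0, -2.4], 0, 0]

```text
t: 8.5
position: [0.5084, -0.14, 0.2718]
tcp_rot: [-0.091, 0.996, -0.0, 0.0]
wrist_force: [-0.7, 0.0, -0.2]
opening: 0.517
grasp_force: 0.0
```

Run:
```python
from h import *
wstat()
plan(wayp(-.021-.074,0,.185),WAY[2])
s=shot('side','s5.png')
a=cv2.resize(cv2.imread('pics/s5.png')[190:320,290:450],(800,650),interpolation=3)[:600]
cv2.imwrite('pics/z6.png',a)
```

```text
t 8.5 way xy mm [-73.2   0.2] z 271.8 Fway [-0.7  0.2] Fz -0.2 T [0.02 0.05 0.02] open 0.517 grip 0.0
shift [ 0.87 -0.01  3.47] turn -0.0 t 8.5 pos [ 0.5084 -0.14    0.2718] tilt [ 4.e-04 -3.e-04 -1.e+00] q [-0.27  0.02 -0.15  1.4  -0.   -0.45]
```

View pics/z6.png

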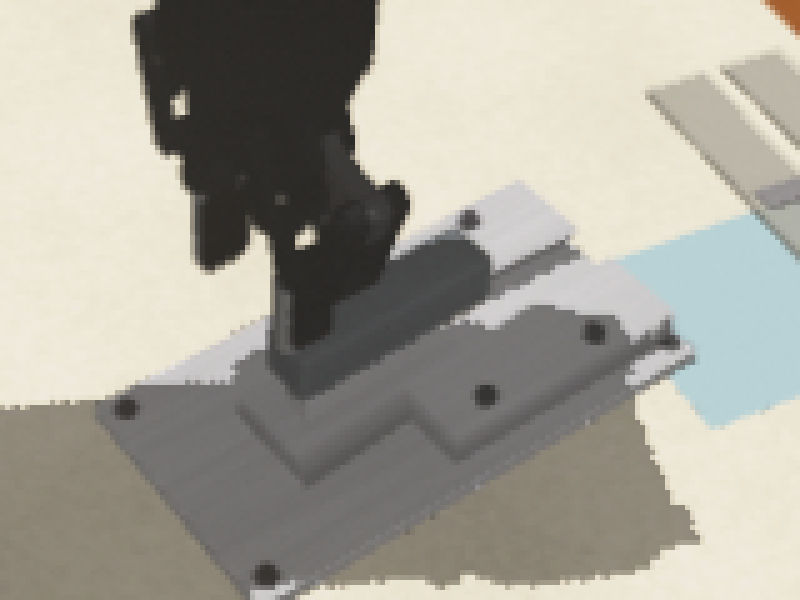

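The lamp stands upright in the mouth, with its foot's rear at about (270,440) in the crop. Moving behind it and going down with the fingers closed.

Emit:
carry_out:
  series:
    - [[0.6, 0, 0], 0, 0]
    - [[1.1, 0, 0], 0, 0]
    - [[1.1, 0, 0.5], 0, 0]
    - [[1.1, 0, 1], 0, 0]
    - [[1.1, 0, 1.6], 0, 0]
    - [[1.1, 0, 2.2], 0, 0]
    - [[1.1, 0, 2.7], 0, 0]
    - [[1.1, 0, 3.1], 0, 0]
    - [[1.1, 0, 3.35], 0, 0]
    - [[1.1, 0, 3.45], 0, 0]
    - [[1.1, 0, 3.45], 0, 0]
    - [[1.1, 0, 3.45], 0, 0]

```text
t: 9.75
position: [0.4829, -0.1449, 0.1855]
tcp_rot: [-0.09, 0.996, -0.0, 0.0]
wrist_force: [0.6, 1.1, 0.0]
opening: -0.002
grasp_force: 0.0
```

```bash
python3 -c "
from h import *
wstat()"
```

```text
t 9.75 way xy mm [-99.3  -0. ] z 185.5 Fway [0.8 1. ] Fz 0.0 T [-0.01  0.04  0.05] open -0.002 grip 0.0
```

Emit:
carry_out:
  series:
    - [[-0.2, 0, 0], 0, 0]
    - [[-0.4, 0, 0], 0, 0]
    - [[-0.6, 0, 0], 0, 0]
    - [[-0.8, 0, 0], 0, 0]
    - [[-1, 0, 0], 0, 0]
    - [[-1.2, 0, 0], 0, 0]
    - [[-1.2, 0, 0], 0, 0]

```text
t: 10.45
position: [0.5128, -0.1393, 0.1849]
tcp_rot: [-0.091, 0.996, 0.0, 0.0]
wrist_force: [-0.7, -0.2, 0.1]
opening: 0.002
grasp_force: 0.0
```

```bash
python3 -c "
from h import *
wstat()"
```

```text
t 10.45 way xy mm [-68.9   0.1] z 184.9 Fway [-0.8 -0. ] Fz 0.1 T [0.03 0.03 0.02] open 0.002 grip 0.0
```

Emit:
carry_out:
  series:
    - [[-0.1, 0, 0], 0, 0]
    - [[-0.2, 0, 0], 0, 0]
    - [[-0.3, 0, 0], 0, 0]
    - [[-0.4, 0, 0], 0, 0]
    - [[-0.5, 0, 0], 0, 0]
    - [[-0.55, 0, 0], 0, 0]
    - [[-0.55, 0, 0], 0, 0]

```text
t: 11.15
position: [0.5259, -0.1369, 0.185]
tcp_rot: [-0.091, 0.996, -0.0, 0.0]
wrist_force: [0.2, -0.5, 0.5]
opening: -0.004
grasp_force: 0.0
```

Emit:
carry_out:
  series:
    - [[-0.04, 0, 0], 0, 0]
    - [[-0.08, 0, 0], 0, 0]
    - [[-0.12, 0, 0], 0, 0]
    - [[-0.12, 0, 0], 0, 0]

```text
t: 11.55
position: [0.5287, -0.1364, 0.185]
tcp_rot: [-0.09, 0.996, -0.0, 0.0]
wrist_force: [-0.6, 0.2, 0.4]
opening: -0.002
grasp_force: 0.2
```

Emit:
carry_out:
  series:
    - [[-0.04, 0, 0], 0, 0]
    - [[-0.08, 0, 0], 0, 0]
    - [[-0.12, 0, 0], 0, 0]
    - [[-0.12, 0, 0], 0, 0]

```text
t: 11.95
position: [0.5317, -0.1359, 0.1849]
tcp_rot: [-0.09, 0.996, 0.0, 0.0]
wrist_force: [-0.1, 0.1, -0.2]
opening: 0.0
grasp_force: 0.1
```

```bash
python3 -c "
from h import *
wstat()"
```

```text
t 11.95 way xy mm [-49.6   0.1] z 184.9 Fway [-0.1  0.1] Fz -0.2 T [-0.01  0.02  0.  ] open 0.0 grip 0.1
```

Emit:
carry_out:
  series:
    - [[-0.04, 0, 0], 0, 0]
    - [[-0.08, 0, 0], 0, 0]
    - [[-0.12, 0, 0], 0, 0]

```text
t: 12.25
position: [0.5346, -0.1353, 0.1849]
tcp_rot: [-0.09, 0.996, 0.0, -0.0]
wrist_force: [-0.7, -0.4, -0.0]
opening: -0.001
grasp_force: 0.6
```

Emit:
carry_out:
  series:
    - [[-0.04, 0, 0], 0, 0]
    - [[-0.08, 0, 0], 0, 0]
    - [[-0.12, 0, 0], 0, 0]

```text
t: 12.55
position: [0.5376, -0.1348, 0.1849]
tcp_rot: [-0.09, 0.996, 0.0, -0.0]
wrist_force: [-2.0, 0.3, 0.4]
opening: 0.0
grasp_force: 0.7
```

Emit:
carry_out:
  series:
    - [[-0.04, 0, 0], 0, 0]
    - [[-0.08, 0, 0], 0, 0]
    - [[-0.12, 0, 0], 0, 0]

```text
t: 12.85
position: [0.5404, -0.1342, 0.1849]
tcp_rot: [-0.09, 0.996, 0.0, -0.0]
wrist_force: [-1.9, 0.6, -0.3]
opening: -0.004
grasp_force: 0.8
```

Run:
```python
from h import *
wstat()
s=shot('side','s6.png')
a=cv2.resize(cv2.imread('pics/s6.png')[190:320,290:450],(800,650),interpolation=3)[:600]
cv2.imwrite('pics/z7.png',a)
```

```text
t 12.85 way xy mm [-40.7   0.1] z 184.9 Fway [-1.8  0.9] Fz -0.3 T [0.1  0.34 0.06] open -0.004 grip 0.8
```

View pics/z7.png

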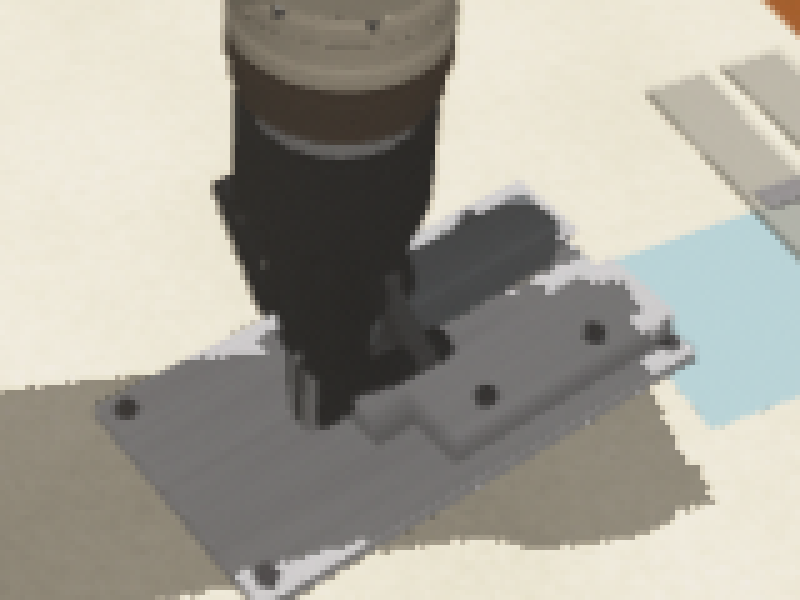

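The fingers are behind the foot and pushing it in, and the lamp is upright. I'll carry on in small steps.

Emit:
carry_out:
  series:
    - [[-0.04, 0, 0], 0, 0]
    - [[-0.08, 0, 0], 0, 0]

```text
t: 13.1
position: [0.5424, -0.1339, 0.1849]
tcp_rot: [-0.09, 0.996, 0.0, -0.0]
wrist_force: [-1.8, 0.9, 0.0]
opening: -0.003
grasp_force: 0.9
```

Emit:
carry_out:
  series:
    - [[-0.04, 0, 0], 0, 0]
    - [[-0.08, 0, 0], 0, 0]

```text
t: 13.3
position: [0.5444, -0.1335, 0.1849]
tcp_rot: [-0.09, 0.996, 0.0, -0.0]
wrist_force: [-1.3, -0.3, -0.5]
opening: 0.0
grasp_force: 1.0
```

Emit:
carry_out:
  series:
    - [[-0.04, 0, 0], 0, 0]
    - [[-0.08, 0, 0], 0, 0]

```text
t: 13.5
position: [0.5463, -0.1331, 0.1849]
tcp_rot: [-0.09, 0.996, 0.0, -0.0]
wrist_force: [-3.2, 1.3, 1.2]
opening: 0.001
grasp_force: 1.4
```

Emit:
carry_out:
  series:
    - [[-0.04, 0, 0], 0, 0]
    - [[-0.08, 0, 0], 0, 0]

```text
t: 13.7
position: [0.5481, -0.1328, 0.1848]
tcp_rot: [-0.09, 0.996, 0.0, -0.0]
wrist_force: [-7.9, 0.3, 3.6]
opening: 0.005
grasp_force: 4.3
```

```bash
python3 -c "
from h import *
wstat()"
```

```text
t 13.7 way xy mm [-32.9   0.2] z 184.8 Fway [-7.7  1.7] Fz 3.6 T [-0.01  1.73  0.09] open 0.005 grip 4.3
```

Emit:
carry_out:
  series:
    - [[-0.01, 0, 0], 0, 0]
    - [[-0.02, 0, 0], 0, 0]
    - [[-0.02, 0, 0], 0, 0]

```text
t: 14.0
position: [0.5482, -0.1328, 0.1848]
tcp_rot: [-0.09, 0.996, 0.0, -0.001]
wrist_force: [-7.5, 0.5, 2.5]
opening: -0.004
grasp_force: 3.6
```

```bash
python3 -c "
from h import *
wstat()"
```

```text
t 14.0 way xy mm [-32.8   0.2] z 184.8 Fway [-7.3  1.8] Fz 2.5 T [ 0.05  1.47 -0.  ] open -0.004 grip 3.6
```

Emit:
carry_out:
  series:
    - [[-0.01, 0, 0], 0, 0]
    - [[-0.02, 0, 0], 0, 0]
    - [[-0.02, 0, 0], 0, 0]

```text
t: 14.3
position: [0.5484, -0.1327, 0.1848]
tcp_rot: [-0.09, 0.996, -0.0, -0.001]
wrist_force: [-9.9, 1.0, 4.6]
opening: 0.003
grasp_force: 4.9
```

```bash
python3 -c "
from h import *
wstat()"
```

```text
t 14.3 way xy mm [-32.6   0.1] z 184.8 Fway [-9.5  2.8] Fz 4.6 T [-0.04  1.91  0.05] open 0.003 grip 4.9
```

Emit:
carry_out:
  series:
    - [[-0.01, 0, 0], 0, 0]
    - [[-0.02, 0, 0], 0, 0]
    - [[-0.02, 0, 0], 0, 0]

```text
t: 14.6
position: [0.5487, -0.1327, 0.1848]
tcp_rot: [-0.09, 0.996, -0.0, -0.002]
wrist_force: [-11.8, -0.8, 5.7]
opening: 0.002
grasp_force: 6.0
```

```bash
python3 -c "
from h import *
wstat()"
```

```text
t 14.6 way xy mm [-32.3   0.2] z 184.8 Fway [-11.8   1.4] Fz 5.7 T [-0.1   2.42 -0.  ] open 0.002 grip 6.0
```

Emit:
carry_out:
  series:
    - [[-0.01, 0, 0], 0, 0]
    - [[-0.02, 0, 0], 0, 0]
    - [[-0.02, 0, 0], 0, 0]

```text
t: 14.9
position: [0.5489, -0.1327, 0.1847]
tcp_rot: [-0.09, 0.996, -0.0, -0.002]
wrist_force: [-14.1, -1.1, 6.7]
opening: -0.002
grasp_force: 7.1
```

```bash
python3 -c "
from h import *
wstat()"
```

```text
t 14.9 way xy mm [-32.2   0.1] z 184.7 Fway [-14.1   1.4] Fz 6.7 T [-0.21  2.8   0.  ] open -0.002 grip 7.1
```

Emit:
carry_out:
  series:
    - [[-0.01, 0, 0], 0, 0]
    - [[-0.01, 0, 0], 0, 0]
    - [[-0.01, 0, 0], 0, 0]

```text
t: 15.2
position: [0.549, -0.1326, 0.1847]
tcp_rot: [-0.09, 0.996, -0.0, -0.002]
wrist_force: [-15.7, -1.4, 7.5]
opening: -0.001
grasp_force: 7.7
```

```bash
python3 -c "
from h import *
wstat()"
```

```text
t 15.2 way xy mm [-32.    0.1] z 184.7 Fway [-15.7   1.5] Fz 7.5 T [-0.24  3.06  0.02] open -0.001 grip 7.7
```

15.7 N along the way with hardly any side force. Backing straight off, then up and away.

Emit:
carry_out:
  series:
    - [[0.1, 0, 0], 0, 0]
    - [[0.3, 0, 0], 0, 0]
    - [[0.7, 0, 0], 0, 0]
    - [[1.2, 0, 0], 0, 0]
    - [[1.4, 0, -0.6], 0, 0]
    - [[1.4, 0, -1.5], 0, 0]
    - [[1.4, 0, -2.6], 0, 0]
    - [[1.8, 0, -3.8], 0, 0]
    - [[3, 0, -5], 0, 0]
    - [[4.5, 0, -5.5], 0, 0]
    - [[5, 0, -5.5], 0, 0]
    - [[5, 0, -5.5], 0, 0]

```text
t: 16.4
position: [0.4263, -0.1552, 0.3239]
tcp_rot: [-0.09, 0.996, -0.001, 0.001]
wrist_force: [1.4, -0.2, -0.7]
opening: 0.001
grasp_force: 0.0
```

Run:
```python
from h import *
wstat()
s=shot('side','s7.png');shot('top','t7.png')
a=cv2.imread('pics/s7.png')[150:330,250:450]
b=cv2.imread('pics/t7.png')[100:280,270:470]
cv2.imwrite('pics/z8.png',np.hstack([cv2.resize(i,(400,360),interpolation=3) for i in(a,b)]))
```

```text
t 16.4 way xy mm [-1.568e+02  1.000e-01] z 323.9 Fway [ 1.3 -0.4] Fz -0.7 T [ 0.01 -0.02  0.02] open 0.001 grip 0.0
```

View pics/z8.png

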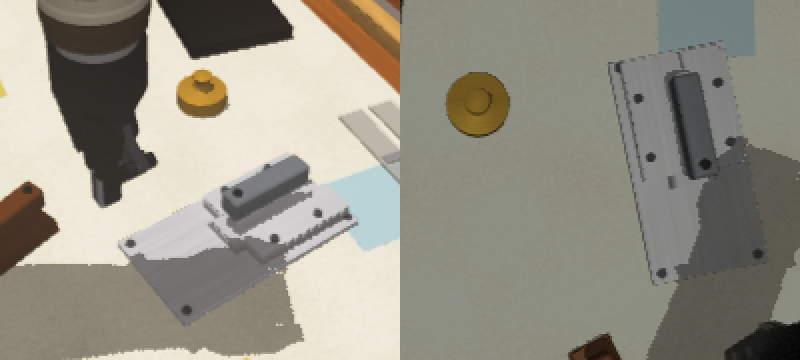

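The side and top views show the lamp upright between the cheeks and parallel to the way, the brass weight and logbook in place, and the arm clear. Handing in.

```bash
python3 -c "
from h import *
print(finish_job())"
```

```text
the job is handed in; nothing more can be done
None
```

The lamp is wedged upright between the cheeks after a final push of about 15.7 N along the way, with the gripper clear and the job handed in at about 16.5 s; cheek forces couldn't be measured directly, and the mug wasn't in the last pictures.

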